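Couple the puzzle magnifier to its ball stand and latch it

ROBOT

A 6-joint arm with a two-finger parallel gripper is mounted at the origin on the work surface. World frame = base frame: x ahead of the robot, y to its left, z up, the work surface at z = 0. Lengths are in m, angles in rad, forces in N, time in s.
With the tool pointing down it reaches from about 0.3 to 0.775 m from the base axis. Payload 14.6 kg.
Tool frame: the origin (TCP) lies at the very end of the fingers, on their centre line; the grasp point (between the pads) lies 19 mm behind it; x points along the fingers, y is the direction in which the jaws open and shut, and the axes are right-handed (so a half turn about x gives the same grasp; the last joint's range is limited). The gripper opens to 85 mm and grips with 20 to 120 N. Pads are 22 mm wide; open, the fingers measure 114 mm over their backs; the gripper's body (76 mm by 85 mm) begins 54 mm behind the grasp point. The pads swing forward as they close: fully open they stand 13 mm farther back than shut.
Start: joints at [-1.406, 0.3, 1.521, -0, 1.321, -0.067], TCP at [0.126, -0.535, 0.231] pointing down, gripper open.
Joint ranges: [-3.03, 3.03], [-0.79, 2.21], [0.23, 2.52], [-1.04, 4.18], [0, 3.07], [-2.55, 2.55]. Speed limits (rad/s): [2.22, 2.22, 2.57, 3.14, 3.14, 3.14].

INTERFACE

Orientations are given as a unit quaternion [x, y, z, w].
In Python, from rig import robot gives the robot as it stands. Calls block until the motion is done:
- robot.movep(position, orientation): joint-space move of the TCP to a pose.
- robot.line_to(position, orientation=None, vel=0.15, stop_force=None): straight line of the TCP; orientation=None keeps the orientation; vel is the mean speed in m/s. With stop_force (N) it stops when the force on the tool has changed by that much, and returns True; else False.
- robot.set_joints(angles): joint-space move.
- robot.gripper_open() and robot.close_gripper(force=None): open the fingers fully, or close them until they stop; force is the grip in N (None keeps the last).
- robot.dwell(seconds).
- robot.inverse_kinematics(position, orientation): joint angles nearest the present ones, or None.
- robot.sense(): the state.
- robot.capture(name): name is "side" or "top" or "wrist"; returns a dict with "image" (384x512x3 uint8, red, green, blue), "camera_matrix" (3x3 intrinsics, pixels), "cam_to_world" (4x4, takes a point from camera to world coordinates); the wrist camera has in their place "T_tool_cam" (4x4, takes a point from camera to tool coordinates, whose origin is the TCP and whose axes are the tool frame's). Camera axes: x right, y down, z forward; pixel columns grow to the right and rows downward; lengths in m; the calibration is good to about 2 mm. A picture is of the moment at which its call begins: read the wrist's pose just before it. There is no depth.
A pose or a line that the arm cannot do raises robot.Unreachable and nothing moves.
- robot.sign_off(): hands the job in, once; it reports no verdict.
The state is a dict: "time": time; "q": joint angles; "qd": joint speeds; "joint_torque": joint torques, N m; "tool_pos": TCP position; "ee_rot": TCP orientation; "force": force on the tool from outside, world axes, zero at the start; "wrist_torque": the same for the moment, N m; "grip_width": finger opening in m.
Only numpy, scipy, OpenCV 4.12 (cv2) and the standard library are available. Lean on these libraries where they do the work, as an engineer would, in place of code of your own. Each camera call takes 0.05 s, during which the arm holds its last target. There are 200 camera calls.

TASK

Put the magnifier on its stand so it can be used over the jigsaw: set the blue socket over the steel ball with the arm's foot in the grey cradle and with its latch still up push the socket fully home by its black thumb pad and keep it pressed down with about 20 N for a second to bed it on the ball, never forcing it with more than about 40 N. Then press the red latch lever all the way down, just as carefully, let go, and leave the other things on the table where they are.

Things in the scene. Friction and masses are not known exactly. Their poses are not given: they have to be found in the camera images.
- stand: the stand, screwed to the table: dark plate 270 x 100 x 12 mm. Origin on the table straight under the ball; x runs along the plate from the ball post to the cradle, z up. The plate reaches from x = -45 to x = 225 mm.
- ball (a point): centre of the shiny steel ball, 28 mm across, on a 13 mm neck, 85 mm above the table; axes as the stand's.
- cradle (a point): middle of the cradle's floor, 180 mm along the stand's x from the ball axis and 65 mm above the table. The cradle is a grey U, open along the stand's x, 30 mm wide between its cheeks, which rise 18 mm above its floor.
- magnifier: the loose magnifier head, 0.4 to 0.7 kg: blue socket housing (50 x 49 mm, 42 mm high, open underneath, bore 31 mm wide), white arm 18 mm wide, a foot, and a round lens (92 mm across, its centre 245 mm from the socket). It stands level on housing and foot. Origin: middle of the housing's underside. x runs from the socket along the arm to the lens, z up.
- socket (a point): point in the head, 20 mm above its origin, where the ball's centre lies when fully home. Two spring jaws in the bore hold the ball back: set down gently, the socket rests about 15 to 18 mm too high; a downward push of 10 to 20 N over the ball snaps it past them, then it stops hard on the ball's top.
- grip_middle (a point): centre of the black rubber grip on the head's arm, near the balance point: 44 mm long, 20 mm wide, 20 mm high; 130 mm along the head's x from the socket and 10 mm higher than the socket point. Axes as the head's.
- foot (a point): middle of the foot's underside: 180 mm along the head's x from the socket, 20 mm lower than the socket point; the foot is 16 mm wide, 14 mm long. It belongs on the cradle's floor when the socket is home.
- press_point (a point): top face of the blue housing, on the axis of the thumb pad (6 mm behind the socket axis, head's -x) and 22 mm above the socket point. The pad, a black disc 32 mm across on a stiff thread, is the place to push the socket home; its flat top stands 11 to 25 mm above this point, wherever it was last screwed to: its height is not measured, so feel for it.
- lever_tip (a point): outer end of the red latch lever, on its centre line: a bar 14 mm wide, 6 mm thick, 60 mm from its pivot to this point. The pivot lies 26 mm along the head's x from the socket axis and 24 mm above the socket point; it turns about the head's y.
- lever (a joint): angle of the red latch lever (rad): at 0 it leans 0.40 rad from upright towards the lens; it grows as it is pushed down that way, to 1.15 at its stop, flat along the arm. Its steel toe swings in under the ball. Stiff (3 N at the tip), it stays where it is left. While steep it jams if its end is pushed straight down: push its back towards the lens first, then down.
- mug: blue mug, a bystander, 80 mm across, 95 mm high; origin at the middle of its underside.
- snack_bowl: white bowl, a bystander, 110 mm across, 45 mm high; origin at the middle of its underside.
- glue_jar: yellow jar with a white lid, a bystander, 60 mm across, 85 mm high; origin at the middle of its underside.
- piece_red: chunky red jigsaw piece, a bystander, 60 mm long, 10 mm thick; origin at the middle of its underside.
- piece_green: chunky green jigsaw piece, a bystander, 60 mm long, 10 mm thick; origin at the middle of its underside.
- piece_yellow: chunky yellow jigsaw piece, a bystander, 60 mm long, 10 mm thick; origin at the middle of its underside.

How it is judged:
On the way, in this order (a step that is already met when the one before it is completed fails the run):
1. the socket is fully home on the ball and kept pressed down there (a push of 20 N makes about 30 N with its weight and the jaws), the foot in the cradle, the latch lever still up (z of socket in the frame of ball between -0.003 and 0.003 m and horizontal distance between socket and ball below 0.004 m and horizontal distance between foot and cradle below 0.012 m and z of foot in the frame of cradle below 0.006 m and value of joint lever below 0.5 rad and contact force between magnifier and stand above 24 N), for 0.5 s.
2. the latch lever is pressed fully down with the socket home (z of socket in the frame of ball between -0.003 and 0.003 m and horizontal distance between socket and ball below 0.004 m and value of joint lever above 1.05 rad), for 0.2 s.
At the end, for the whole second after the job is handed in: the socket point is within 3 mm of the ball's centre in height and 4 mm sideways, the foot stands in the cradle (within 12 mm of the middle of its floor sideways, less than 6 mm above it), the latch lever is down (1.05 rad or more), and the head is at rest and released (all of step 2 and horizontal distance between foot and cradle below 0.012 m and z of foot in the frame of cradle below 0.006 m and linear speed of magnifier below 0.02 m/s); the robot touches nothing.
It fails at once if the magnifier head is forced against its stand with more than 50 N in all (contact force between magnifier and stand above 50 N).
It fails at once if one of the other things on the table is shifted by more than 20 mm (distance of any of mug, snack_bowl, glue_jar, piece_red, piece_green, piece_yellow from where it was at the start of the episode above 0.02 m).
It also fails if it takes over 72 s, if anything falls off the work surface, if the arm or the gripper's body presses on something with over 40 N, if the wrist force passes 120 N, or if a joint passes its speed limit or range.

## Working session

There is one attempt and no reset: what is moved stays moved. The work goes in short steps, each a Python script; the robot and the scene stay as the last script left them, time stands still between calls to the robot, and variables do not carry over. Pictures are saved under pics/ and viewed, about 8 in all and at most 12, crops included, and the job is handed in when it is done.

```bash
mkdir -p pics; ls
python3 - <<'E'
from rig import robot
import cv2,numpy as np,pickle
d={n:robot.capture(n) for n in("top","side")}
pickle.dump(d,open("c0.pkl","wb"))
for n in d: cv2.imwrite(f"pics/{n}0.png",cv2.resize(d[n]["image"][:,:,::-1],(800,600),interpolation=cv2.INTER_CUBIC)); print(n,d[n]["camera_matrix"].round(1).tolist(),d[n]["cam_to_world"].round(3).tolist())
s=robot.sense();print(s["tool_pos"],s["ee_rot"],s["time"])
E
```

```text
pics
top [[360.9, 0.0, 258.5], [0.0, 360.9, 188.9], [0.0, 0.0, 1.0]] [[-0.013, -0.99, 0.141, 0.397], [-1.0, 0.01, -0.024, 0.01], [0.022, -0.142, -0.99, 1.203], [0.0, 0.0, 0.0, 1.0]]
side [[382.0, 0.0, 252.0], [0.0, 382.0, 194.7], [0.0, 0.0, 1.0]] [[0.662, -0.477, 0.579, -0.326], [-0.75, -0.413, 0.517, -0.813], [-0.007, -0.776, -0.631, 1.079], [0.0, 0.0, 0.0, 1.0]]
[ 0.12631537 -0.53510192  0.23076986] [-0.70234115 -0.08212381  0.70238669 -0.08139733] 0.1
```

View pics/top0.png

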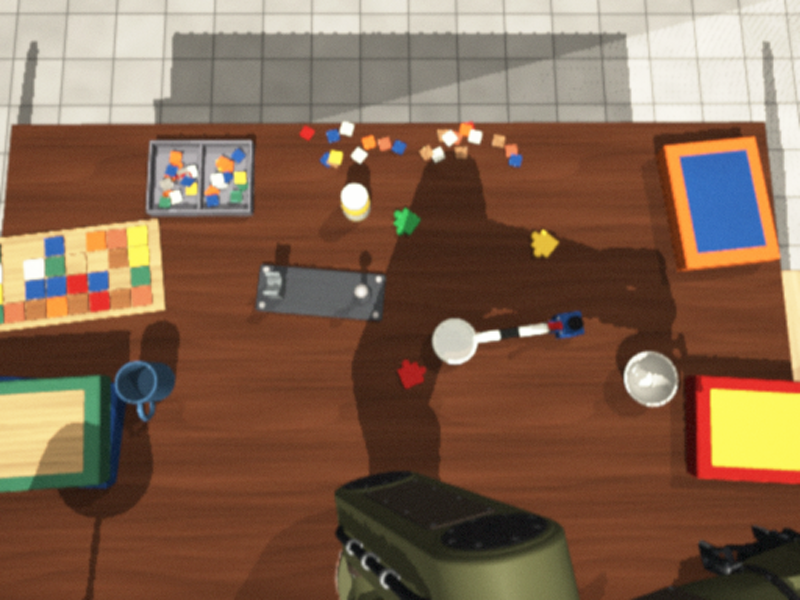

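View pics/side0.png

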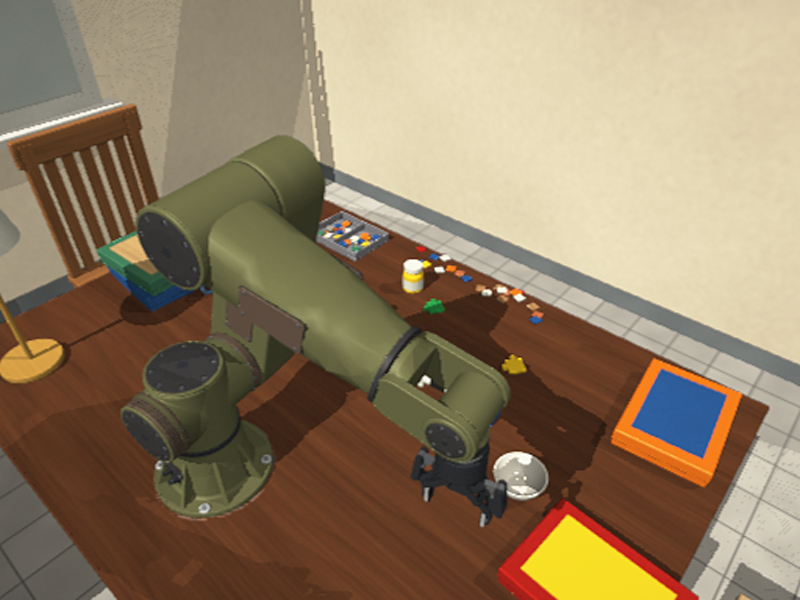

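The top view, shown at 800x600, gives these positions:
- **Stand:** ball at about (362,291) and cradle at about (272,285).
- **Magnifier:** socket at about (570,324), lens at (455,340), grip at about (508,333).

Both x axes point left in the image (+y world). The arm hides the scene in the side view.

Next I'll get rough positions and then look from the wrist camera.

```bash
cat > h.py <<'E'
from rig import robot
import cv2,numpy as np,pickle
from scipy.spatial.transform import Rotation as R
def ray(K,T,uv,z):
    d=T[:3,:3]@np.linalg.solve(K,[uv[0],uv[1],1]); o=T[:3,3]; return o+d*(z-o[2])/d[2]
def proj(K,T,p):
    c=T[:3,:3].T@(np.asarray(p)-T[:3,3]); u=K@c; return u[:2]/u[2]
def quat(yaw,pitch=0,flip=False):
    """tool pointing down, tool y along head y (head x at yaw); pitch>0 = head nose (lens) down"""
    H=R.from_euler('ZY',[yaw,pitch]).as_matrix(); s=-1 if flip else 1
    x=-H[:,2]; y=s*H[:,1]; return R.from_matrix(np.c_[x,y,np.cross(x,y)]).as_quat()
def snap(name,scale=None):
    s=robot.sense(); c=robot.capture("wrist")
    T=np.eye(4);T[:3,:3]=R.from_quat(s["ee_rot"]).as_matrix();T[:3,3]=s["tool_pos"]
    c["T"]=T@c["T_tool_cam"]; pickle.dump(c,open(name+".pkl","wb"))
    cv2.imwrite(f"pics/{name}.png",cv2.resize(c["image"][:,:,::-1],(800,600),interpolation=cv2.INTER_CUBIC)); return c
E
python3 - <<'E'
from h import *
c=pickle.load(open("c0.pkl","rb"))["top"];K=np.array(c["camera_matrix"]);T=np.array(c["cam_to_world"])
k=512/800
for n,uv,z in [("ball",(362,291),.09),("cradle",(272,285),.07),("pad",(574,323),.06),("lens",(455,340),.035),("grip",(509,333),.04),("red",(411,374),.01),("yellow",(543,243),.01),("green",(405,221),.01),("bowl",(650,379),.045),("mug",(137,382),.095),("jar",(355,197),.085)]:
    print(n,ray(K,T,np.array(uv)*k,z).round(3))
print(np.array(robot.capture("wrist")["T_tool_cam"]).round(3).tolist(), robot.capture("wrist")["camera_matrix"])
P=np.array([.36,-.20,.30])
for yaw in (1.5,):
  for f in(0,1): print(f,robot.inverse_kinematics(P,quat(yaw,0,f)))
E
```

```text
ball [0.565 0.066 0.09 ]
cradle [0.583 0.249 0.07 ]
pad [ 0.499 -0.365  0.06 ]
lens [ 0.469 -0.123  0.035]
grip [ 0.482 -0.235  0.04 ]
red [ 0.401 -0.032  0.01 ]
yellow [ 0.679 -0.324  0.01 ]
green [ 0.731 -0.024  0.01 ]
bowl [ 0.384 -0.521  0.045]
mug [0.392 0.498 0.095]
jar [0.761 0.08  0.085]
[[-0.001, -0.258, 0.966, -0.143], [1.0, -0.001, 0.0, 0.001], [0.001, 0.966, 0.258, -0.065], [0.0, 0.0, 0.0, 1.0]] [[305.58137593   0.         257.01479424]
 [  0.         305.58137593 191.80966757]
 [  0.           0.           1.        ]]
0 None
1 [-5.96088570e-01 -6.59959997e-02  1.76932572e+00 -4.44089210e-16
  1.43826293e+00 -5.25292243e-01]
```

Run:
```python
from h import *
robot.movep([.482,-.24,.27],quat(1.694,0,True)); snap("w1")
robot.movep([.572,.14,.27],quat(1.47,0,True)); snap("w2")
print(robot.sense()["time"],robot.sense()["q"])
```

```text
3.45 [ 1.75975177e-01  3.62116742e-01  1.34890170e+00 -1.43059237e-04
  1.43048566e+00  2.78035827e-01]
```

View pics/w1.png

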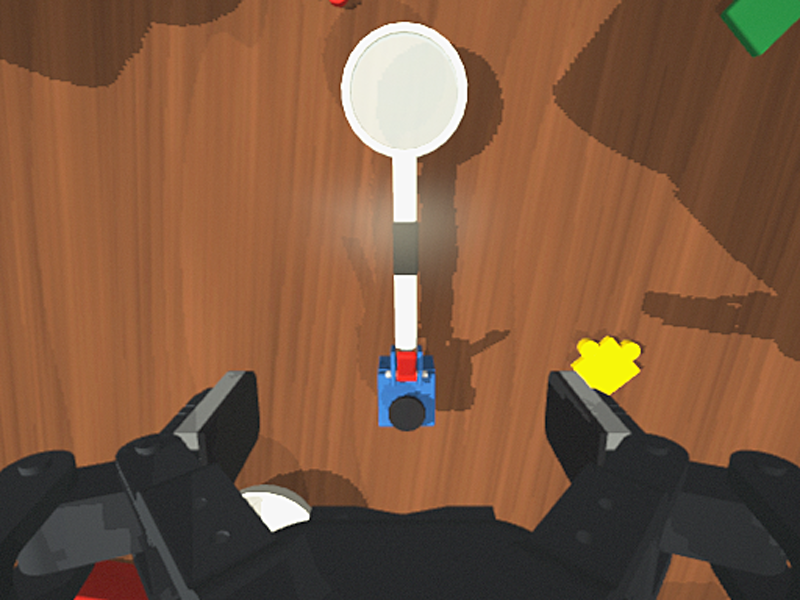

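View pics/w2.png

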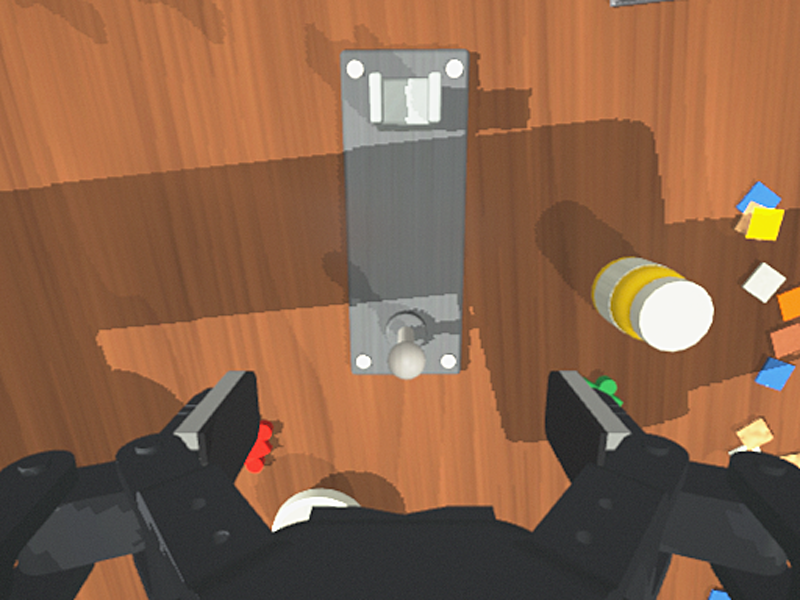

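Views 3 and 4 (wrist) show the parts clearly:
- **Head:** lens (404,90), grip at rows 222-275 and columns 393-417, pad (407,413), housing columns 378-436.
- **Stand:** ball (407,360), cradle cheeks around columns 376 and 434 at rows 72-122, plate corners near (341,50), (467,50), (353,374) and (460,374).

Run:
```python
from h import *
k=.64
def W(c,uv,z): return ray(np.array(c["camera_matrix"]),c["T"],np.array(uv)*k,z)
a=pickle.load(open("w1.pkl","rb"));b=pickle.load(open("w2.pkl","rb"))
hsv=cv2.cvtColor(a["image"],cv2.COLOR_RGB2HSV)
def cen(m,n):
    y,x=np.nonzero(m); print(n,x.mean()/k,y.mean()/k,x.min()/k,x.max()/k,y.min()/k,y.max()/k,len(x)); return
roi=np.zeros(hsv.shape[:2],bool); roi[135:182,248:272]=1
cen(roi&(hsv[...,2]<90)&(hsv[...,1]<90),"grip")
roi[:]=0; roi[250:280,240:282]=1
cen(roi&(hsv[...,2]<70),"pad")
g=W(a,(405,248.5),.04); hb=W(a,(407,428),.042); pad=W(a,(407,413),.06); lens=W(a,(404,90),.03)
print("grip",g,"hback",hb,"pad",pad,"lens",lens)
for p,q in((pad,g),(pad,lens),(g,lens),(hb,lens)): d=q-p; print("yaw",np.arctan2(d[1],d[0]),np.hypot(*d[:2]))
hb2=cv2.cvtColor(b["image"],cv2.COLOR_RGB2HSV)
c=[W(b,p,.012) for p in((341,50),(467,50),(353,374),(460,374))]
far=(c[0]+c[1])/2;near=(c[2]+c[3])/2;d=far-near;print("plate",d,np.hypot(*d[:2]),np.linalg.norm(c[0]-c[1]),np.linalg.norm(c[2]-c[3]),"yaw",np.arctan2(d[1],d[0]))
u=d/np.linalg.norm(d);print("ball from plate",near+.045*u, far-.225*u,"cradle",near+.225*u)
ball=W(b,(407,360),.085);cr=W(b,(405,97),.083);d=cr-ball;print("ball",ball,"cradle",cr,np.hypot(*d[:2]),np.arctan2(d[1],d[0]))
crop=np.hstack([cv2.resize(a["image"][215:285,235:285],None,fx=8,fy=8,interpolation=cv2.INTER_CUBIC),cv2.resize(b["image"][190:260,235:285],None,fx=8,fy=8,interpolation=cv2.INTER_CUBIC)])
cv2.imwrite("pics/crop.png",crop[:,:,::-1])
```

```text
grip 407.10227272727275 272.4431818181818 395.3125 415.625 267.1875 273.4375 22
pad 406.3376524390244 412.4733231707317 389.0625 423.4375 395.3125 429.6875 410
grip [ 0.48301142 -0.2345114   0.04      ] hback [ 0.50380791 -0.38941003  0.042     ] pad [ 0.50065593 -0.36553416  0.06      ] lens [ 0.46804893 -0.11849702  0.03      ]
yaw 1.7046584999084902 0.13220549713006058
yaw 1.7020300270906552 0.24917978991184173
yaw 1.6990593249967447 0.11697526563390057
yaw 1.7020320220391094 0.2732628172912351
plate [0.02472976 0.26588643 0.        ] 0.26703399902110203 0.0961215379015701 0.09711359291300257 yaw 1.4780544050731377
ball from plate [0.56896043 0.07087554 0.012     ] [0.56868575 0.06792228 0.012     ] cradle [0.58563006 0.250102   0.012     ]
ball [0.56878415 0.069289   0.085     ] cradle [0.58545821 0.24883367 0.083     ] 0.1803172554548338 1.4781933189736747
```

View pics/crop.png

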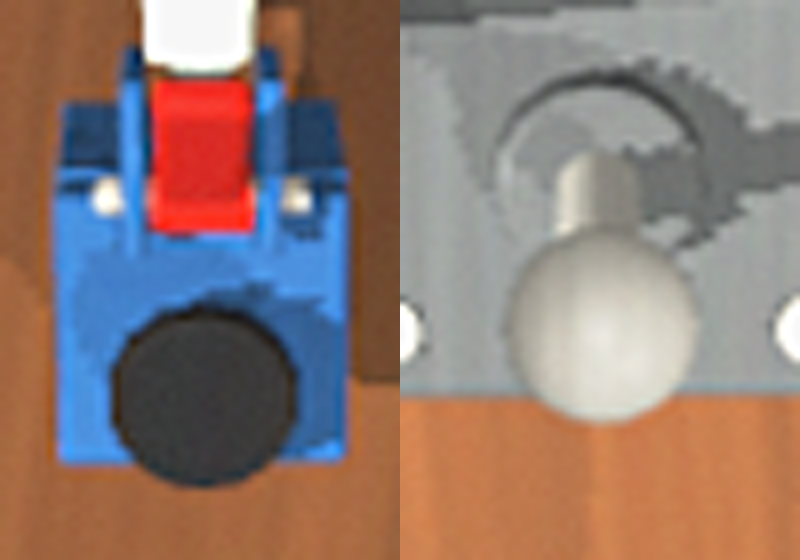

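The crop (view 5) puts the ball circle at raw pixel (260.4,230.9), the housing's rear top edge at row 272.8, and the pad at (260.6,264.4). The plate, ball and cradle distances agree to about 1 mm, and so do the housing and grip distances. I'll grasp, lift and hover over the stand.

```bash
cat >> h.py <<'E'
BALL=np.array([.5688,.0688,.085]); YS=1.478
def held(dz,pitch=0,extra=(0,0)):
    """TCP pose (head gripped at grip_middle) so the ball axis point lies on the bore axis, socket dz above home. extra = along, across stand"""
    H=R.from_euler('ZY',[YS,pitch]).as_matrix()
    Z=R.from_euler('Z',YS).as_matrix()
    sock=BALL+H@[0,0,dz]+Z@[extra[0],extra[1],0]
    return sock+H@[.130,0,.010]-H@[0,0,.019], quat(YS,pitch,True)
E
python3 - <<'E'
from h import *
q=quat(1.702,0,True); g=np.array([.483,-.2343,0])
robot.movep(g+[0,0,.10],q); robot.line_to(g+[0,0,.011],vel=.08)
robot.close_gripper(50); s=robot.sense();print(s["grip_width"],s["force"])
robot.line_to(g+[0,0,.2],vel=.12); s=robot.sense();print(s["grip_width"],s["force"],s["wrist_torque"],s["time"])
p,qq=held(.085); robot.movep(p,qq); robot.dwell(.3)
s=robot.sense();print(s["tool_pos"],p,s["force"],s["time"])
snap("w3")
E
```

```text
0.01911974906867477 [-1.10898136  1.02533835  3.32065245]
0.019340081551613302 [-0.38829284 -0.1674809  -5.4500849 ] [0.21672407 0.07554162 0.00943905] 8.5917
[0.58099866 0.19776431 0.16109842] [0.58084622 0.19824068 0.161     ] [ 0.57006842 -0.61901035 -4.51029131] 10.525
```

View pics/w3.png

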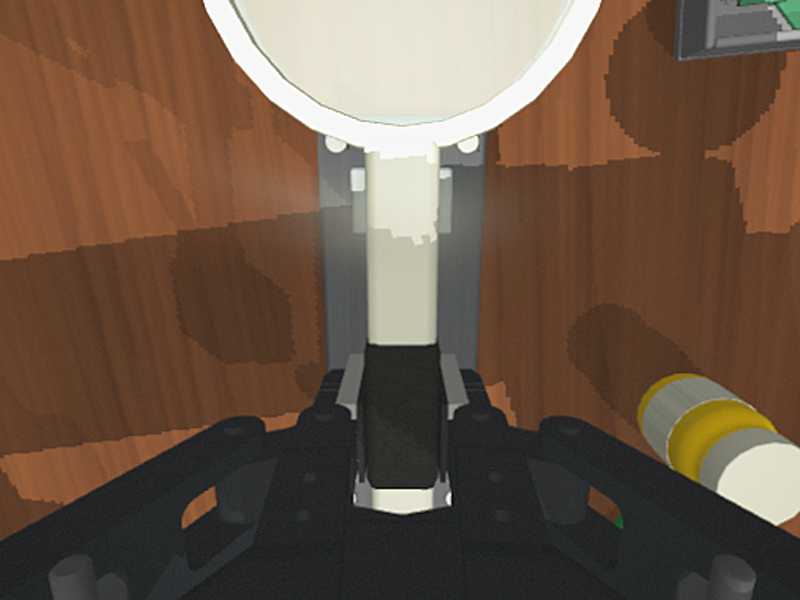

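View 6 (hover): the arm centre line is at column 402.5 and the plate centre at about 402. The cheeks are symmetric about column 401, so the head is aligned sideways to about 0.5 mm. I'll lower it pitched nose-down so that the foot and the jaws touch together.

Run:
```python
from h import *
pt=.092
p,q=held(.060,pt); robot.line_to(p,q,vel=.06); robot.dwell(.2)
f0=robot.sense()["force"]
pe,_=held(.010,pt)
hit=robot.line_to(pe,vel=.03,stop_force=4)
s=robot.sense(); print(hit,"z above end",s["tool_pos"]-pe,"dz",.010+(s["tool_pos"]-pe)[2],s["force"]-f0,s["wrist_torque"],s["time"])
c=robot.capture("side"); cv2.imwrite("pics/side1.png",cv2.resize(c["image"][60:300,180:460,::-1],(700,600),interpolation=cv2.INTER_CUBIC))
```

```text
True z above end [-0.00017009  0.0005087   0.00709922] dz 0.017099218340717072 [ 0.47124212 -1.71679231  7.06786218] [ 0.01618444 -0.36351071 -0.15712002] 12.8167
```

Contact came at dz = 17 mm, which matches the socket resting on the jaws. I'll release and look.

Run:
```python
from h import *
robot.gripper_open(); s=robot.sense(); print(s["force"],s["time"])
robot.line_to(s["tool_pos"]+[0,0,.10],vel=.15)
robot.movep([.572,.14,.30],quat(YS,0,True)); robot.dwell(.2); snap("w4"); print(robot.sense()["time"], robot.sense()["force"])
```

```text
[0.45803724 0.09860443 0.61038137] 13.525
15.1917 [-0.33752993 -0.07265813  0.97607461]
```

View pics/w4.png

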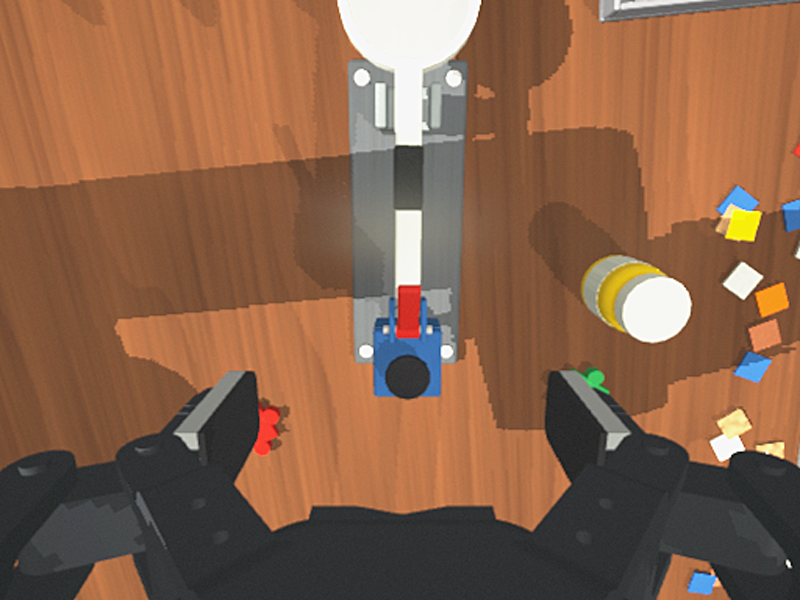

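View 7: the housing (407,355) sits over the ball post, the foot is between the cheeks near (408,105), the lever is up at (409,310) and the pad is at (407,377). Now I'll close the fingers and feel for the pad.

Run:
```python
from h import *
u=np.array([np.cos(YS),np.sin(YS),0]); q=quat(YS,0,True)
robot.close_gripper(40)
p0=BALL-.001*u; p0[2]=.175
robot.movep(p0+[0,0,.03],q); robot.line_to(p0,vel=.06); robot.dwell(.3)
f0=robot.sense()["force"].copy()
e=p0.copy(); e[2]=.105
hit=robot.line_to(e,vel=.02,stop_force=3); s=robot.sense(); zc=s["tool_pos"][2]
print("contact",hit,zc,"h~",zc-.085-.022-.0165,s["force"]-f0,s["time"])
cmd=s["tool_pos"].copy(); cmd[:2]=p0[:2]
log=[]
for i in range(60):
    f=(robot.sense()["force"]-f0)[2]; z=robot.sense()["tool_pos"][2]; dropped=zc-z
    log.append((round(dropped*1e3,1),round(f,1)))
    if f>17 and dropped>.010: break
    if f>26: print("stuck");break
    cmd[2]-=.0008 if f<12 else .0004
    cmd[:2]=(p0-u*.005*np.clip(dropped/.0165,0,1))[:2]
    robot.line_to(cmd,vel=.015,stop_force=8)
print(log); s=robot.sense(); print(s["tool_pos"],cmd,s["force"]-f0,s["time"])
np.save("f0.npy",f0); np.save("cmd.npy",cmd); np.save("zc.npy",zc)
```

```text
contact True 0.13624917441494822 h~ 0.01274917441494821 [ 0.59924093  0.76622386 -1.31873625] 19.3833
[(np.float64(0.0), np.float64(-1.3)), (np.float64(0.8), np.float64(-2.0)), (np.float64(1.5), np.float64(2.0)), (np.float64(2.3), np.float64(3.5)), (np.float64(3.3), np.float64(1.9)), (np.float64(4.3), np.float64(1.0)), (np.float64(5.1), np.float64(-0.2)), (np.float64(5.8), np.float64(-1.3)), (np.float64(6.6), np.float64(-1.1)), (np.float64(7.3), np.float64(0.1)), (np.float64(8.1), np.float64(-0.9)), (np.float64(8.9), np.float64(-1.2)), (np.float64(9.7), np.float64(-0.6)), (np.float64(10.4), np.float64(-0.8)), (np.float64(11.3), np.float64(-1.6)), (np.float64(12.1), np.float64(-0.9)), (np.float64(12.9), np.float64(-0.6)), (np.float64(13.7), np.float64(-1.3)), (np.float64(14.4), np.float64(-0.8)), (np.float64(15.3), np.float64(0.1)), (np.float64(15.7), np.float64(1.6)), (np.float64(15.9), np.float64(8.2)), (np.float64(16.0), np.float64(14.3)), (np.float64(16.1), np.float64(17.2))]
[0.56903543 0.06316412 0.1201948 ] [0.56825794 0.06297538 0.11824917] [-3.10333856  1.69985523 17.19218922] 25.1333
```

The pad was felt at z = 0.136, it gave way, and the stop is hard at z = 0.120. That is a 16 mm drop, so the socket has snapped home (h ≈ 13 mm). Now I'll bring the push to about 21 N, hold it, and look.

Run:
```python
from h import *
f0=np.load("f0.npy");cmd=np.load("cmd.npy");log=[]
for i in range(16):
    robot.dwell(.12); s=robot.sense(); f=(s["force"]-f0)[2]; log.append((round(float(f),1),round(s["tool_pos"][2],4)))
    if not 20<f<23.5: cmd[2]-=np.clip((21.5-f)/8500,-.0003,.0003); robot.line_to(cmd,vel=.01,stop_force=8)
print(log,s["time"],cmd)
c=snap("w5")
robot.line_to(cmd+[0,0,.01],vel=.03); robot.line_to(cmd+[0,0,.08],vel=.12)
robot.movep([.572,.14,.30],quat(YS,0,True)); robot.dwell(.2); snap("w6"); print(robot.sense()["time"],robot.sense()["force"])
```

```text
[(17.3, np.float64(0.1202)), (19.4, np.float64(0.1201)), (21.7, np.float64(0.1201)), (21.2, np.float64(0.1201)), (21.5, np.float64(0.1201)), (20.5, np.float64(0.1201)), (21.5, np.float64(0.1201)), (20.6, np.float64(0.1201)), (20.5, np.float64(0.1201)), (20.7, np.float64(0.1201)), (21.9, np.float64(0.1201)), (21.1, np.float64(0.1201)), (21.4, np.float64(0.1201)), (21.1, np.float64(0.1201)), (21.0, np.float64(0.1201)), (20.9, np.float64(0.1201))] 27.5 [0.56825794 0.06297538 0.11769746]
29.5917 [0.23642867 0.02305736 0.17410863]
```

View pics/w6.png

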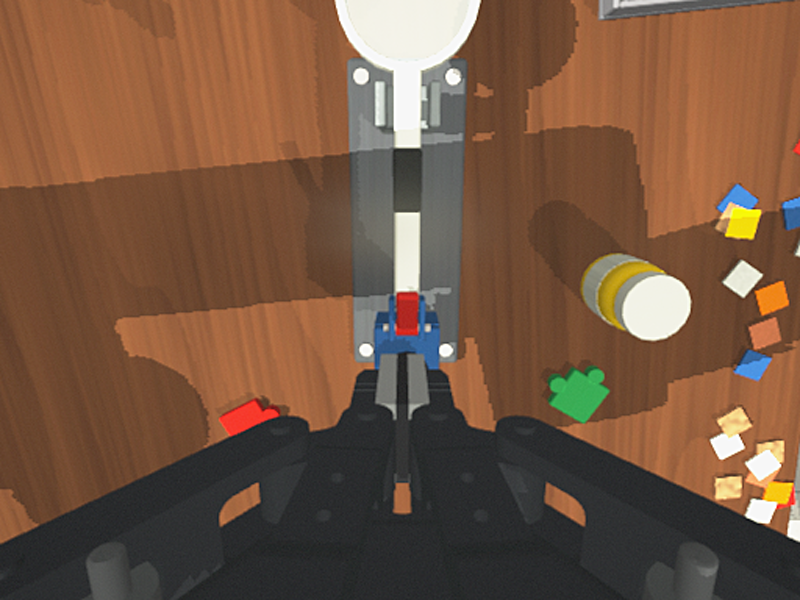

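View 8: the housing now appears smaller and lower (64 px wide, was 66) and the lever more upright, so the head is level and home with the foot in the cradle. The 21 N push was held for about 1.7 s. Next I'll push the lever along its arc, with the finger corner on its back at r = 50 mm.

Run:
```python
from h import *
u=np.array([np.cos(YS),np.sin(YS),0]); q=quat(YS,0,True)
c=pickle.load(open("w6.pkl","rb")); t=ray(np.array(c["camera_matrix"]),c["T"],np.array([408,293])*.64,.164)
print("lever tip along/across",(t-BALL)@u*1e3,(t-BALL)[0]*u[1]-(t-BALL)[1]*u[0])
def P(th,r=.050,back=0):
    a=.026+r*np.sin(th)-(.003+back)*np.cos(th); z=.109+r*np.cos(th)+(.003+back)*np.sin(th)
    p=BALL+(a-.011)*u; p[2]=z; return p
s0=P(.4)-.010*u
robot.movep(s0+[0,0,.05],q); robot.line_to(s0,vel=.08); robot.dwell(.3)
f0=robot.sense()["force"].copy(); log=[]
for th in np.r_[np.arange(.4,1.5,.1),1.5,1.55,1.6,1.65]:
    h=robot.line_to(P(th),vel=.04,stop_force=10); s=robot.sense(); f=s["force"]-f0
    log.append((round(float(th),2),h,round(float(f@u),1),round(float(f[2]),1)))
    if np.linalg.norm(f)>12: break
print(*log,sep="\n"); print(s["tool_pos"],P(th),s["time"]); np.save("f0l.npy",f0)
```

```text
lever tip along/across 64.35699950241454 -0.00019084305851420433
(0.4, False, -0.4, -0.8)
(0.5, False, -0.7, 0.0)
(0.6, False, 0.3, -0.5)
(0.7, False, -0.3, -0.6)
(0.8, False, -0.8, -0.4)
(0.9, False, -1.3, 0.2)
(1.0, False, -0.6, -1.3)
(1.1, False, -1.0, 0.4)
(1.2, False, 0.6, -0.1)
(1.3, False, -0.8, 0.7)
(1.4, False, -0.2, -0.6)
(1.5, False, -0.8, -0.4)
(1.55, False, -0.2, -0.0)
(1.6, False, -2.8, 14.4)
[0.57546091 0.13353319 0.11206328] [0.57482925 0.13358633 0.11053874] 35.0917
```

Run:
```python
from h import *
s=robot.sense(); print(s["force"]-np.load("f0l.npy"))
robot.line_to(s["tool_pos"]+[0,0,.08],vel=.1)
robot.movep([.580,.20,.30],quat(YS,0,True)); robot.dwell(.3); snap("w7"); print(robot.sense()["time"])
```

```text
[-3.5163172  -2.43852451 14.35464295]
36.9833
```

View pics/w7.png

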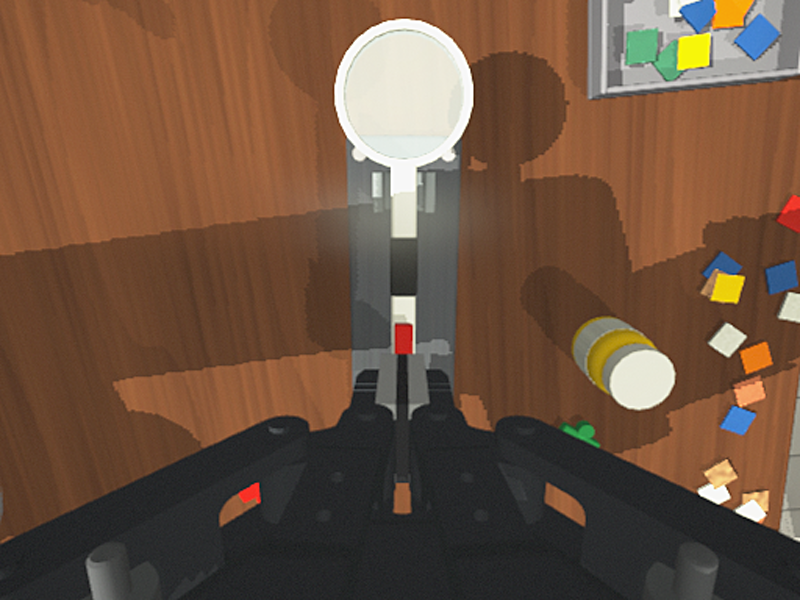

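View 9: the lever now lies along the arm with its outer end at (403,323). I'll check that end against the known geometry.

Run:
```python
from h import *
u=np.array([np.cos(YS),np.sin(YS),0])
c=pickle.load(open("w7.pkl","rb"));K=np.array(c["camera_matrix"]);L=np.array([np.cos(YS),np.sin(YS),0])
W=lambda uv,z:((ray(K,c["T"],np.array(uv)*.64,z)-BALL)@u*1e3).round(1)
print("tip",W((403,323),.112),"grip ends",W((403,238),.105),W((403,296),.105),"lens",W((404,93),.095))
for l in(0,.4,.6,.8,.9,1.0,1.05,1.1,1.15):
    th=.4+l;p=BALL+u*(.026+.06*np.sin(th)-.003*np.cos(th));p[2]=.109+.06*np.cos(th)+.003*np.sin(th); print(l,(proj(K,c["T"],p)/.64).round(1))
c=pickle.load(open("w6.pkl","rb"))
for l in(0,.2,.4,.6):
    th=.4+l;p=BALL+u*(.026+.06*np.sin(th)-.003*np.cos(th));p[2]=.109+.06*np.cos(th)+.003*np.sin(th); print("w6",l,(proj(K,c["T"],p)/.64).round(1))
```

```text
tip 89.3 grip ends 150.1 107.8 lens 246.7
0 [403.9 412.1]
0.4 [403.9 374.7]
0.6 [403.8 358.2]
0.8 [403.8 344.4]
0.9 [403.8 338.6]
1.0 [403.7 333.7]
1.05 [403.7 331.6]
1.1 [403.7 329.7]
1.15 [403.7 328. ]
w6 0 [408.3 322. ]
w6 0.2 [408.2 302.5]
w6 0.4 [408.1 284.6]
w6 0.6 [408.  269.2]
```

Run:
```python
from h import *
c=robot.capture("top"); a=pickle.load(open("c0.pkl","rb"))["top"]["image"]
for n,(x,y) in dict(red=(411,374),yellow=(543,243),green=(405,221),bowl=(650,379),mug=(137,382),jar=(355,200)).items():
    x,y=int(x*.64),int(y*.64); s=np.s_[y-24:y+24,x-24:x+24]
    print(n,cv2.phaseCorrelate(*[cv2.cvtColor(i[s],cv2.COLOR_RGB2GRAY).astype(float) for i in(a,c["image"])]))
print(robot.sense()["force"],robot.sense()["time"]); robot.sign_off()
```

```text
red ((-21.346206680520424, 19.374701614375883), 0.27042848472650044)
yellow ((-0.17513522587210062, 0.03567329239225714), 0.8787937128104919)
green ((0.13696428226425894, 0.20875280488352388), 0.5628307677453246)
bowl ((0.06926403920889612, 0.2807614616190044), 0.8127209614585794)
mug ((-0.03222540436524213, 0.054216300472390344), 0.9650999890965161)
jar ((0.0863377075083882, 0.27350125892224497), 0.8269442848748343)
[-0.45158752  0.27208566 -0.09770268] 37.0333
the job is handed in; nothing more can be done
```

The magnifier is on its stand with the socket home and the red latch lever down. I handed the job in at about 37 s; no verdict is reported.

**What I did**
- I gripped the head by the rubber grip and set it nose-down over the ball and cradle. It stopped about 17 mm high, as expected on the jaws.
- With closed fingers I felt the thumb pad at about z = 0.136. It gave way, then stopped hard about 16 mm lower.
- I held 20.5–22 N on the pad for about 1.7 s, with the lever still up.
- I then pushed the lever along its arc to a hard stop, at about 14 N, and backed the arm off clear.

**Last checks**
- **Seating:** the grip ends measure 108 and 150 mm from the ball (nominal 108 and 152). The lens is at 247 mm (nominal 245). The foot is between the cradle cheeks.
- **Lever:** its end appears 89 mm along the arm (86 mm nominal when flat), at or past the image position for 1.15 rad. The finger stopped at z = 0.112, the height of a flat lever.
- **Other things:** the yellow and green pieces, bowl, mug and jar show no shift in the top camera. Wrist force was near zero.

**Unsure or disagreeing**
- The shift check for the red piece gave a low-confidence value (0.27 correlation) of about 20 px. I put this down to the arm's changing view and shadow, since the robot never went near it, but I did not confirm it.
- The jaw snap showed only about 3.5 N in the sampled readings, against the expected 10–20 N.
- The lever looked about 0.25–0.3 rad down before I pressed it, still under the 0.5 limit. I felt almost no resistance on its way down until the stop.

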